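Square the sample board in its corner and hold the spring clip gaping on its edge

ROBOT

A 6-joint arm with a two-finger parallel gripper is mounted at the origin on a cart in front of the work surface, level with it; the furniture and walls round the work are solid. World frame = base frame: x ahead of the robot, y to its left, z up, the work surface at z = 0. Lengths are in mm, angles in rad, forces in N, time in s.
With the tool pointing down it reaches from about 325 to 775 mm from the base axis. Payload 5.5 kg.
Tool frame: the origin (TCP) lies midway between the tips of the shut fingers; the grasp point (between the pads) lies 19 mm behind it; z points along the fingers, y is the direction in which the jaws open and shut (so a half turn about z gives the same grasp; the last joint's range is limited). The gripper opens to 85 mm and grips with 20 to 120 N. Pads are 22 mm wide; open, the fingers measure 114 mm over their backs; the gripper's body (76 mm by 85 mm) begins 54 mm behind the grasp point. The pads swing forward as they close: fully open they stand 13 mm farther back than shut.
Start: joints at [1.244, 0.091, 1.231, -0, 1.82, -0.057], TCP at [159.927, 578.308, 231.275] pointing down, gripper open.
Joint ranges: [-2.87, 2.87], [-0.86, 2.18], [0.17, 2.46], [-1.51, 4.65], [0.06, 2.69], [-2.65, 2.65]. Speed limits (rad/s): [2.57, 2.57, 3.01, 3.14, 3.14, 3.14].

INTERFACE

Orientations are given as a unit quaternion [w, x, y, z].
In Python, from plant import telemetry, imaging, order gives the robot as it stands. The module is installed in compiled form; this text tells all that it offers.
- The arm moves only by the tool play_rows, never from a script. Its argument "commands" is a list of rows, each an object with "hand": the gripper command: -1 is shut, 1 is fully open, values between are in proportion; "dp": the shift along the world's x, y, z in cm, a list of three; "rot": the turn, a rotation vector about the world's x, y, z in degrees, a list of three. A call has 1 to 20 rows; each row is the pose to reach, as a shift and turn from the pose commanded when the call began; what a row does not reach only later rows make up. A row lasts 1/12 s, in which the tool goes at most 41.7 mm and 7.16 degrees, less where a joint would pass 70% of its speed; a pose out of reach is approached as far as the arm can. A call with a gripper value outside its range is refused whole. The fingers move at their own pace and stop on an object; "grip_force" is the grip in N (left out, the last holds). Time passes only in rows, so rows that repeat a pose let the fingers close. It gives the time, the measured TCP pose, the force and the opening at its end, in the units of the state.
- telemetry.get_state(): the state, without advancing time (a new reading comes with each control period).
- imaging.snapshot(name): name is "scene" or "top" or "wrist"; returns the picture (384x512x3 uint8, red, green, blue); there is no depth.
- imaging.camera_info(name): a dict with "vertical_fov" (degrees; the focal length in pixels is half the picture's height over the tangent of half this angle, whatever the lens; pixels are square), "cx", "cy" (the principal point, pixels), "k1" (the pictures are not rectified: a ray, as slopes to the right and down, at radius r is drawn at 1 + k1 r^2 times it, then the intrinsics apply), "R" (3x3) and "t" (3): a world point X has camera coordinates R X + t; the wrist camera has in their place "hand_eye" (4x4, takes a point from camera to tool coordinates, whose origin is the TCP and whose axes are the flange's). Camera axes: x right, y down, z forward; pixel columns grow to the right and rows downward; lengths in mm; the calibration is good to about 2 mm. A picture is of the moment at which its call begins: read the wrist's pose just before it. camera_info takes no time and is no camera call.
- order.sign_off(): hands the job in, once; it reports no verdict.
The state is a dict: "clock": time; "joint_pos": joint angles; "qvel": joint speeds; "tau": joint torques, N m; "tcp_pos": TCP position; "tcp_rot": TCP orientation; "wrist_force": force on the tool from outside, world axes, zero at the start; "wrist_torque": the same for the moment, N m; "opening": opening from 0.0 (shut) to 1.0 (fully open).
Only numpy, scipy, OpenCV 4.12 (cv2) and the standard library are available. Lean on these libraries where they do the work, as an engineer would, in place of code of your own. Each camera call takes 0.05 s, during which the arm holds its last target. There are 200 camera calls.

TASK

First slide the standing sample board until its foot is square and flush in the inside corner of the wooden corner stop, against both battens. Then squeeze the spring clip open, take it off its rack and hold it gaping around the middle of the board's top edge, one jaw in front and one behind, the jaw tips at least 10 mm below the edge and the clip not touching the board, ready for a paper slip to go in. Finish like that, still holding the clip open and with the board still flush, the board never knocked over, the clip never dropped; leave the cup, the jar and the plaster mould nearby where they are.

Things in the scene. Friction and masses are not known exactly. Their poses are not given: they have to be found in the camera images.
- stop_corner (a point): Fixed corner stop: two wooden battens 20 mm thick, 25 mm high, at a right angle. Point: inside corner at table level. Its x points into the rear batten (face x = 0, reaching 140 mm towards -y), its y into the side batten (face y = 0, reaching 100 mm towards -x); z up. The board belongs at x < 0, y < 0.
- board_mid (a point): Loose sample board, 0.25 kg: wooden foot 60 x 110 x 10 mm (x, y, z), upright plywood card 8 mm thick, 110 mm wide, up to 90 mm above the table, along the foot's rear (+x) edge; flat white tiles on its front up to 47 mm. Point: centre of the card, 45 mm up, 4 mm from the foot's rear face. x through the card to the rear, y along its width. When flush: x = -4, y = -55 mm in the stop's axes.
- board_top (a point): Middle of the board's top edge, 90 mm above the board's underside, on the centre plane of the 8 mm card; same axes as board_mid.
- rack_top (a point): Fixed clip rack: wooden base 90 x 120 x 12 mm with an upright rail 8 mm thick (x), 90 mm wide (y), its top at 70 mm above the table. This point is the middle of the rail's top edge. x is the rail's thickness direction.
- clip: Loose metal spring clip, 60 g, 30 mm wide (y), 94 mm tall, pinching the rack's rail from above, handles up. Origin: hinge pin in a coil of 6.6 mm radius, at the rail's top at the start; z up to the handles, x across the jaws. Jaws reach 40 mm below the pin, two flat handles 53 mm above it. Squeezing the handles together along x spreads the jaws; let go, it springs shut.
- clip_grip (a point): Where to squeeze the clip: midway between its handles (26 mm wide), 32 mm above the pin; clip's axes. Over their outsides the handles measure 39 mm here at the start, at most 49 mm at their ends; squeezed to their firm stop they are upright, parallel and 24 mm apart. Fully open takes about 8 N on each handle here; 20 N is ample and harmless.
- tip_a (a point): Inner lower edge of the clip's jaw on its +x side, 40 mm below the pin; 4 mm from the clip's centre plane at the start, 14 mm when fully open.
- tip_b (a point): The same on the jaw on the clip's -x side. The distance between tip_a and tip_b is the gap of the jaws: 8 mm at the start, 28 mm fully open.
- cup: Bystander: plain unglazed cup, 65 mm across, 67 mm high, origin at its underside; the one nearest the work (like ones stand fixed at the back).
- jar: Bystander: small glaze jar with a screw lid, 54 mm across, 62 mm high, origin at its underside; the one nearest the work (like ones stand fixed at the back).
- mould: Bystander: white plaster sprig mould, 52 x 70 x 31 mm, origin at its underside; the one nearest the work (like ones stand fixed at the back).
Things that resemble listed ones, but are neither listed nor needed, are in the scene too. Leave any green or turquoise look-alike of the part that bears board_mid alone.

How it is judged (in metres and radians):
On the way, in this order (a step that is already met when the one before it is completed fails the run):
1. the board stands square and flush in the corner, the clip still on the rack (x of board_mid in the frame of stop_corner between -0.0065 and -0.002 m and y of board_mid in the frame of stop_corner between -0.0575 and -0.0525 m and angle between the x axis of board_mid and the x axis of stop_corner, either way round below 0.03 rad and angle between board_mid's own z axis and vertical below 0.03 rad and height (world z) of board_mid below 0.048 m and linear speed of board below 0.02 m/s and distance between clip and rack_top below 0.04 m), for 0.2 s.
2. the clip is held open, clear of its rack (distance between clip and rack_top above 0.06 m and contact force between clip and the fingers above 2 N and distance between tip_a and tip_b above 0.018 m), for 0.1 s.
At the end, for the whole second after the job is handed in: The board is within 2.5 mm of both battens and 0.03 rad of square; the fingers hold the clip at rest, tips over 18 mm apart, one each side of the card (1.5 mm clear of its face), at least 8 mm below its top edge and within 30 mm of its middle, the clip touching neither board nor rack (x of board_mid in the frame of stop_corner between -0.0065 and -0.002 m and y of board_mid in the frame of stop_corner between -0.0575 and -0.0525 m and angle between the x axis of board_mid and the x axis of stop_corner, either way round below 0.03 rad and angle between board_mid's own z axis and vertical below 0.03 rad and height (world z) of board_mid below 0.048 m and ((x of tip_a in the frame of board_top above 0.0055 m and x of tip_b in the frame of board_top below -0.0055 m) or (x of tip_b in the frame of board_top above 0.0055 m and x of tip_a in the frame of board_top below -0.0055 m)) and z of each of tip_a, tip_b in the frame of board_top below -0.008 m and y of tip_a in the frame of board_top between -0.03 and 0.03 m and y of tip_b in the frame of board_top between -0.03 and 0.03 m and distance between tip_a and tip_b above 0.018 m and contact force between clip and the fingers above 2 N and contact force between clip and board below 0.3 N and contact force between clip and rack below 0.3 N and linear speed of clip below 0.02 m/s); the arm keeps its last pose, push and grip.
It fails at once if the board is knocked over (angle between board_mid's own z axis and vertical above 0.5 rad).
It fails at once if the clip is dropped (height (world z) of clip below 0.05 m).
It fails at once if a bystander is disturbed (distance of any of cup, jar, mould from where it was at the start of the episode above 0.02 m).
It also fails if it takes over 61 s, if anything falls off the work surface, if the arm or the gripper's body presses on something with over 40 N, if the wrist force passes 120 N, or if a joint passes its speed limit or range.

## Working session

There is one attempt and no reset: what is moved stays moved. The work goes in short steps, Python scripts to look and compute and a tool call to move; the robot and the scene stay as the last step left them, time stands still between calls to the robot, and variables do not carry over. Pictures are saved under pics/ and viewed, about 8 in all and at most 12, crops included, and the job is handed in when it is done.

Besides the shell and the picture viewer there is one more tool, called after "Emit:" as name(argument=value, ...), one argument or row to a line, values as JSON. play_rows: Moves the arm, as the interface text tells. Its arguments: {"type":"object","properties":{"commands":{"type":"array","items":{"type":"object","properties":{"hand":{"type":"number"},"dp":{"type":"array","items":{"type":"number"}},"rot":{"type":"array","items":{"type":"number"}}}}},"grip_force":{"type":"number"}},"required":["commands"]}

```bash
mkdir -p pics
cat > h.py <<'E'
import numpy as np, cv2
from plant import telemetry, imaging, order
from scipy.spatial.transform import Rotation as Ro
def cam(name):
    c=imaging.camera_info(name); f=192/np.tan(np.radians(c["vertical_fov"]/2))
    if "R" in c and c["R"] is not None: R=np.array(c["R"]);t=np.array(c["t"])
    else:
        s=telemetry.get_state(); H=np.array(c["hand_eye"]); q=s["tcp_rot"]
        T=np.eye(4);T[:3,:3]=Ro.from_quat([q[1],q[2],q[3],q[0]]).as_matrix();T[:3,3]=s["tcp_pos"]
        W=np.linalg.inv(T@H);R=W[:3,:3];t=W[:3,3]
    return dict(f=f,cx=c["cx"],cy=c["cy"],k1=c["k1"],R=R,t=t)
def ray(c,u,v):
    d=np.array([(u-c["cx"])/c["f"],(v-c["cy"])/c["f"]]);p=d.copy()
    for _ in range(20): p=d/(1+c["k1"]*(p@p))
    return -c["R"].T@c["t"], c["R"].T@np.array([p[0],p[1],1])
def onz(c,u,v,z):
    o,d=ray(c,u,v); return o+d*(z-o[2])/d[2]
def proj(c,X):
    x=c["R"]@np.array(X,float)+c["t"];p=x[:2]/x[2];p=p*(1+c["k1"]*(p@p))
    return p*c["f"]+[c["cx"],c["cy"]]
def save(n,im): cv2.imwrite("pics/"+n+".png",im[:,:,::-1])
E
python3 - <<'E'
from h import *
print(telemetry.get_state())
ims=[]
for n in ["scene","top","wrist"]:
    im=imaging.snapshot(n);save(n+"0",im)
    c=cam(n);print(n,c)
    np.save(n+"0.npy",im)
    save(n+"0b",cv2.resize(im,(800,600),interpolation=cv2.INTER_CUBIC))
E
```

```text
{'clock': 0.0, 'joint_pos': array([ 1.24427406e+00,  9.18801595e-02,  1.23191504e+00,  3.98468715e-05,
        1.81978969e+00, -5.67205196e-02]), 'qvel': array([0.00124915, 0.00038759, 0.00130837, 0.0018854 , 0.00036399,
       0.00082273]), 'tau': array([-5.87545437e-04, -4.58727086e+01, -4.18026817e+01, -4.52007259e-05,
        1.14018819e-02, -4.14664271e-06]), 'tcp_pos': array([159.83329539, 578.02293632, 230.12165   ]), 'tcp_rot': array([-2.08671965e-04,  1.34487172e-01,  9.90914834e-01, -9.74207668e-04]), 'wrist_force': array([ 0.11868028, -0.05113196,  0.67540469]), 'wrist_torque': array([ 0.02748766, -0.02700384,  0.02622272]), 'opening': 1.00139851971038}
scene {'f': np.float64(384.53871117837286), 'cx': 255.56918432006563, 'cy': 190.10905465868177, 'k1': -0.09865112136440368, 'R': array([[ 0.78684396, -0.61712086, -0.00619924],
       [-0.47821043, -0.60331866, -0.63821734],
       [ 0.39011712,  0.505142  , -0.76983128]]), 't': array([-383.17425233,  339.87279205,  930.35831379])}
top {'f': np.float64(389.1390755427752), 'cx': 251.1169577004247, 'cy': 195.28313007466372, 'k1': -0.06098980976074594, 'R': array([[-1.60959478e-02, -9.99870274e-01, -5.95523989e-04],
       [-9.92861044e-01,  1.60535079e-02, -1.18191508e-01],
       [ 1.18185736e-01, -1.31113178e-03, -9.92990641e-01]]), 't': array([  54.91778911,  541.63916593, 1008.28716658])}
wrist {'f': np.float64(302.3148103815203), 'cx': 253.58495889328728, 'cy': 192.41626902815088, 'k1': -0.08212643767949744, 'R': array([[ 0.26635985,  0.96387232, -0.00160376],
       [ 0.91069298, -0.25111835,  0.32799065],
       [ 0.31573838, -0.08882408, -0.94467961]]), 't': array([-599.00824183,  -42.9916754 ,  379.95350618])}
```

View pics/scene0b.png

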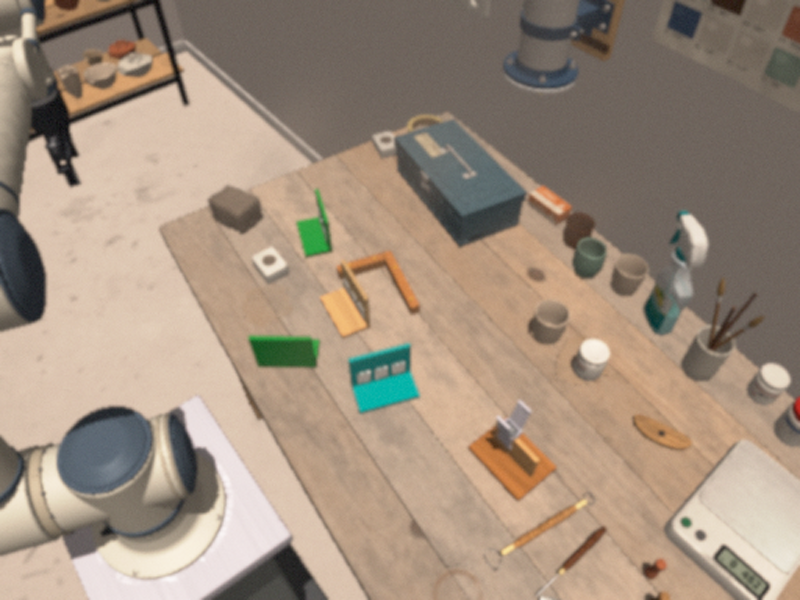

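View pics/top0b.png

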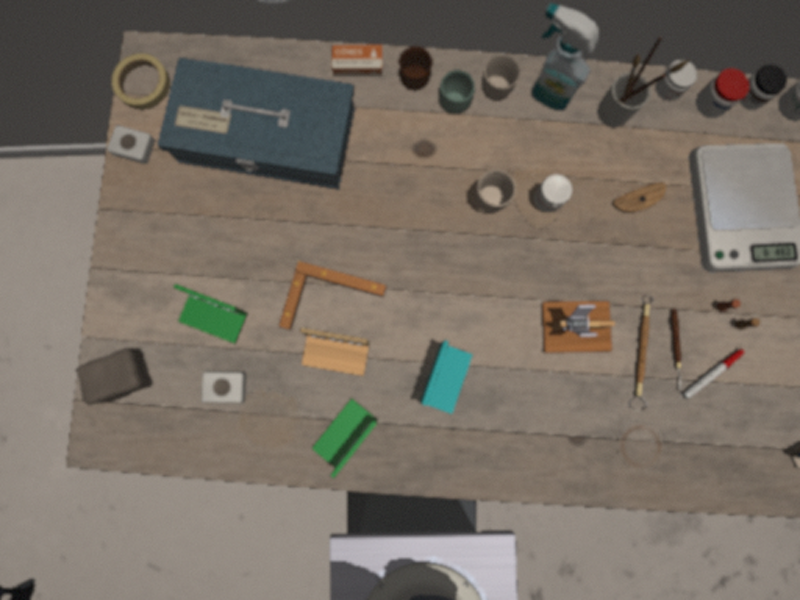

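The scene view (800 px picture) shows the stop at (385,265), the natural-wood board at (345,305), the rack and clip at (513,440), the cup at (550,320), and the jar at (592,358). The boards at (315,225), (285,350) and (385,375) are green or turquoise look-alikes. In the top view the wooden board is at (335,352) and is the only one in natural wood, so it is the one meant. An enlarged crop should confirm it.

Run:
```python
from h import *
t=np.load("top0.npy");s=np.load("scene0.npy")
a=cv2.resize(t[160:250,165:265],(400,360),interpolation=cv2.INTER_CUBIC)
b=cv2.resize(s[155:225,195:275],(400,360),interpolation=cv2.INTER_CUBIC)
c=cv2.resize(t[180:235,335:405],(400,240),interpolation=cv2.INTER_CUBIC)
d=cv2.resize(s[250:325,295:365],(400,240),interpolation=cv2.INTER_CUBIC)
save("crop1",np.vstack([np.hstack([a,b]),np.hstack([c,d])]))
c=cam("top")
k=.64
for n,u,v,z in [("stop in",300,268,25),("rack",577,326,12),("board",335,352,40),("cup",495,190,60),("jar",556,192,62),("teal",447,377,10),("tool",640,200,5),("green2",345,435,10)]:
    print(n,onz(c,u*k,v*k,z).round())
```

```text
stop in [611. 206.  25.]
rack [ 503. -276.   12.]
board [464. 144.  40.]
cup [ 735. -132.   60.]
jar [ 729. -237.   62.]
teal [419. -46.  10.]
tool [ 731. -406.    5.]
green2 [323. 131.  10.]
```

View pics/crop1.png

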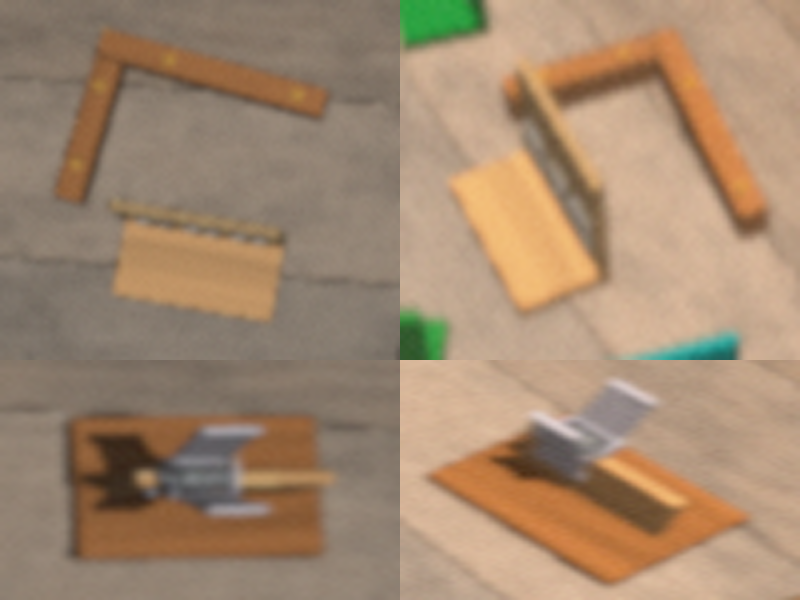

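The crop confirms the board: a natural-wood foot, a plywood card at the rear (+x), and white tiles on the front. The stop's inside corner is at crop (122,66). The clip sits on the rail with its handles splayed along world x, and all its parts can be seen.

Run:
```python
from h import *
c=cam("top");s=cam("scene")
P=lambda x,y,z:onz(c,165+x/4-.4,160+y/4-.4,z).round(1)
ang=lambda d:np.degrees(np.arctan2(d[1],d[0])).round(1)
C,A,B=P(122,66,25),P(322,118,25),P(83,202,25)
print("stop",C,A,B,"y-ax",ang(C-A),"x-ax",ang(C-B),np.linalg.norm(C-A),np.linalg.norm(C-B))
f1,f2=P(113,295,10),P(268,320,10);k1,k2=P(112,200,90),P(285,233,90)
print("foot",f1,f2,ang(f1-f2),np.linalg.norm(f1-f2));print("card",k1,k2,ang(k1-k2),np.linalg.norm(k1-k2))
Q=lambda x,y,z:onz(c,335+x/5.714-.4,180+y/4.364-.4,z).round(1)
for p in [(75,415,12),(322,415,12),(325,555,12),(75,557,12),(145,478,70),(335,478,70),(240,432,120),(240,510,120)]: print(p,Q(p[0],p[1]-360,p[2]))
S=lambda x,y,z:onz(s,295+(x-400)/5.714-.4,250+(y-360)/3.2-.4,z).round(1)
for p in [(688,498,70),(600,460,70),(430,478,12),(748,518,12),(605,583,12)]: print("scene",p,S(*p))
w=cam("wrist");print("camC",(-w["R"].T@w["t"]).round(),imaging.camera_info("wrist")["hand_eye"])
print("cam top",(-c["R"].T@c["t"]).round())
# scene: stop crop scale 5 , origin (195,155), y 360/70
Z=lambda x,y,z:onz(s,195+(x-400)/5-.4,155+y/5.143-.4,z).round(1)
for p in [(655,65,25),(748,225,25),(452,185,10),(525,310,10),(600,190,90),(525,62,90)]: print("sc",p,Z(*p))
```

```text
stop [598.1 197.2  25. ] [560.4  62.1  25. ] [506.1 223.4  25. ] y-ax 74.4 x-ax -15.9 140.26154141460162 95.6579322377397
foot [444.  205.4  10. ] [425.6 100.7  10. ] 80.0 106.30451542620379
card [501.7 194.1  90. ] [479.2  85.4  90. ] 78.3 111.00423415347721
(75, 415, 12) [ 549.1 -218.5   12. ]
(322, 415, 12) [ 547.2 -338.5   12. ]
(325, 555, 12) [ 459.1 -334.9   12. ]
(75, 557, 12) [ 460.2 -214.5   12. ]
(145, 478, 70) [ 503.9 -234.    70. ]
(335, 478, 70) [ 502.4 -321.    70. ]
(240, 432, 120) [ 525.  -262.5  120. ]
(240, 510, 120) [ 481.  -260.1  120. ]
scene (688, 498, 70) [ 508. -322.   70.]
scene (600, 460, 70) [ 501.2 -276.2   70. ]
scene (430, 478, 12) [ 456.7 -224.1   12. ]
scene (748, 518, 12) [ 543.9 -338.9   12. ]
scene (605, 583, 12) [ 456.6 -336.7   12. ]
camC [ 79. 600. 372.] [[ 2.23263608e-04 -9.44655232e-01 -3.28064693e-01  8.41326813e+01]
 [ 9.99999975e-01  2.19030735e-04  4.98531921e-05 -4.23681693e-01]
 [ 2.47621722e-05 -3.28064696e-01  9.44655257e-01 -1.41704420e+02]
 [ 0.00000000e+00  0.00000000e+00  0.00000000e+00  1.00000000e+00]]
cam top [ 419.   48. 1065.]
sc (655, 65, 25) [594.  188.2  25. ]
sc (748, 225, 25) [560.6  51.5  25. ]
sc (452, 185, 10) [443.  199.2  10. ]
sc (525, 310, 10) [425.5  94.   10. ]
sc (600, 190, 90) [477.3  83.1  90. ]
sc (525, 62, 90) [499.  189.1  90. ]
```

Emit:
play_rows(
  commands=[
    {"dp":[10,-14,0],"rot":[0,0,-28],"hand":1},
    {"dp":[10,-14,0],"rot":[0,0,-28],"hand":1},
    {"dp":[10,-14,0],"rot":[0,0,-28],"hand":1},
    {"dp":[10,-14,0],"rot":[0,0,-28],"hand":1},
    {"dp":[20,-28,0],"rot":[0,0,-57],"hand":1},
    {"dp":[20,-28,0],"rot":[0,0,-57],"hand":1},
    {"dp":[20,-28,0],"rot":[0,0,-57],"hand":1},
    {"dp":[20,-28,0],"rot":[0,0,-57],"hand":1},
    {"dp":[32.6,-43.8,0],"rot":[0,0,-85.5],"hand":1},
    {"dp":[32.6,-43.8,0],"rot":[0,0,-85.5],"hand":1},
    {"dp":[32.6,-43.8,0],"rot":[0,0,-85.5],"hand":1},
    {"dp":[32.6,-43.8,0],"rot":[0,0,-85.5],"hand":1},
    {"dp":[32.6,-43.8,0],"rot":[0,0,-85.5],"hand":1},
    {"dp":[32.6,-43.8,0],"rot":[0,0,-85.5],"hand":1},
    {"dp":[32.6,-43.8,0],"rot":[0,0,-85.5],"hand":1},
  ],
  grip_force=20,
)

```text
clock: 1.4
tcp_pos: [486.8, 138.2, 230.3]
tcp_rot: [-0.0, 0.773, 0.635, -0.001]
wrist_force: [-0.1, 0.7, 0.1]
opening: 0.998
```

Run:
```python
from h import *
c=cam("wrist");im=imaging.snapshot("wrist");np.save("w1.npy",im)
# draw predicted points
im2=cv2.resize(im,(800,600),interpolation=cv2.INTER_CUBIC);
print(telemetry.get_state()["tcp_pos"])
for X in [(597,195,25),(560.4,62,25),(501,193,90),(479,85,90),(486,140,90),(578,143,90)]:
    p=proj(c,X)*1.5625; print(X,p.round()); cv2.circle(im2,tuple(int(i) for i in p),4,(255,0,0),1)
save("w1",im2)
```

```text
[485.98586385 139.7168908  230.68515514]
(597, 195, 25) [533. 150.]
(560.4, 62, 25) [505. 329.]
(501, 193, 90) [401. 187.]
(479, 85, 90) [400. 358.]
(486, 140, 90) [394. 277.]
(578, 143, 90) [540. 245.]
```

View pics/w1.png

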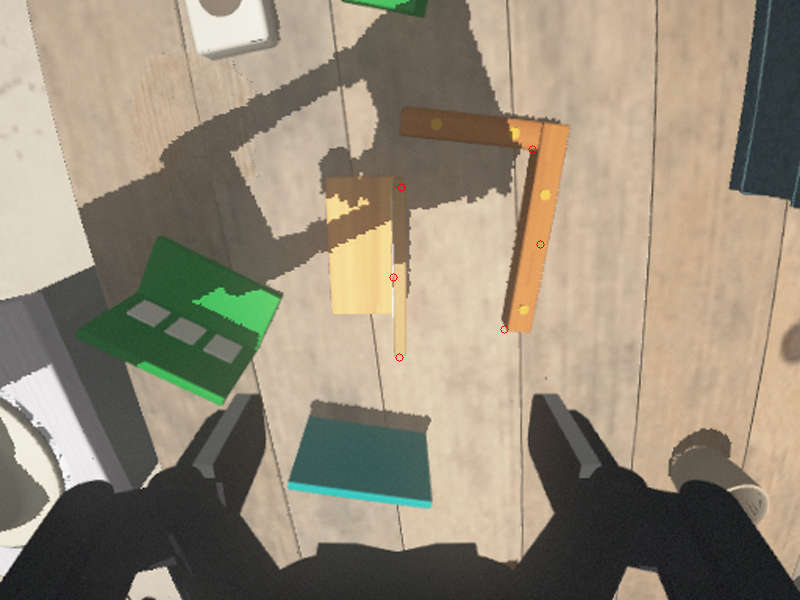

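The wrist view (800 px picture) agrees with the top-view estimates. The stop's corner is at (533,150). The card's top edge runs from (401,178) to (400,358), parallel to the fingers' plane, and its mid-plane lies about 3 mm further +x than I had it. Next I grip the card.

Emit:
play_rows(
  commands=[
    {"dp":[0.3,0,-4],"hand":1},
    {"dp":[0.3,0,-8],"hand":1},
    {"dp":[0.3,0,-12],"hand":1},
    {"dp":[0.3,0,-16],"hand":1},
    {"dp":[0.3,0,-16.8],"hand":1},
    {"dp":[0.3,0,-16.8],"hand":0},
    {"dp":[0.3,0,-16.8],"hand":-1},
    {"dp":[0.3,0,-16.8],"hand":-1},
    {"dp":[0.3,0,-16.8],"hand":-1},
    {"dp":[0.3,0,-16.8],"hand":-1},
    {"dp":[0.3,0,-16.8],"hand":-1},
    {"dp":[0.3,0,-16.8],"hand":-1},
    {"dp":[0.3,0,-16.8],"hand":-1},
    {"dp":[0.3,0,-16.8],"hand":-1},
  ],
  grip_force=20,
)

```text
$.commands[0]: bad value
```

Emit:
play_rows(
  commands=[
    {"dp":[0.3,0,-4],"rot":[0,0,0],"hand":1},
    {"dp":[0.3,0,-8],"rot":[0,0,0],"hand":1},
    {"dp":[0.3,0,-12],"rot":[0,0,0],"hand":1},
    {"dp":[0.3,0,-16],"rot":[0,0,0],"hand":1},
    {"dp":[0.3,0,-16.8],"rot":[0,0,0],"hand":1},
    {"dp":[0.3,0,-16.8],"rot":[0,0,0],"hand":0},
    {"dp":[0.3,0,-16.8],"rot":[0,0,0],"hand":-1},
    {"dp":[0.3,0,-16.8],"rot":[0,0,0],"hand":-1},
    {"dp":[0.3,0,-16.8],"rot":[0,0,0],"hand":-1},
    {"dp":[0.3,0,-16.8],"rot":[0,0,0],"hand":-1},
    {"dp":[0.3,0,-16.8],"rot":[0,0,0],"hand":-1},
    {"dp":[0.3,0,-16.8],"rot":[0,0,0],"hand":-1},
    {"dp":[0.3,0,-16.8],"rot":[0,0,0],"hand":-1},
    {"dp":[0.3,0,-16.8],"rot":[0,0,0],"hand":-1},
  ],
  grip_force=20,
)

```text
clock: 2.62
tcp_pos: [489.6, 140.5, 64.8]
tcp_rot: [0.0, 0.771, 0.636, 0.001]
wrist_force: [-0.6, 0.8, 5.7]
opening: 0.089
```

Emit:
play_rows(
  commands=[
    {"dp":[1,0,0],"rot":[0,0,0],"hand":-1},
    {"dp":[2,0,0],"rot":[0,0,-1],"hand":-1},
    {"dp":[3,0,0],"rot":[0,0,-2],"hand":-1},
    {"dp":[4,0,0],"rot":[0,0,-3],"hand":-1},
    {"dp":[5,0,0],"rot":[0,0,-4],"hand":-1},
    {"dp":[6,0,0],"rot":[0,0,-4.7],"hand":-1},
    {"dp":[7,0,0],"rot":[0,0,-4.7],"hand":-1},
    {"dp":[7.7,0,0],"rot":[0,0,-4.7],"hand":-1},
    {"dp":[8.2,0,0],"rot":[0,0,-4.7],"hand":-1},
    {"dp":[8.4,0,0],"rot":[0,0,-4.7],"hand":-1},
    {"dp":[8.4,0,0],"rot":[0,0,-4.7],"hand":-1},
  ],
)

```text
clock: 3.53
tcp_pos: [573.2, 140.1, 64.8]
tcp_rot: [0.0, 0.797, 0.604, -0.0]
wrist_force: [-4.1, -1.8, 8.4]
opening: 0.089
```

Run:
```python
from h import *
im=imaging.snapshot("top");s=imaging.snapshot("scene");print(telemetry.get_state()["wrist_force"])
a=cv2.resize(im[160:250,165:265],(400,360),interpolation=cv2.INTER_CUBIC)
b=cv2.resize(s[155:225,195:275],(400,360),interpolation=cv2.INTER_CUBIC)
save("c2",np.hstack([a,b]))
```

```text
[-3.15985598 -1.58159174  6.11445815]
```

View pics/c2.png

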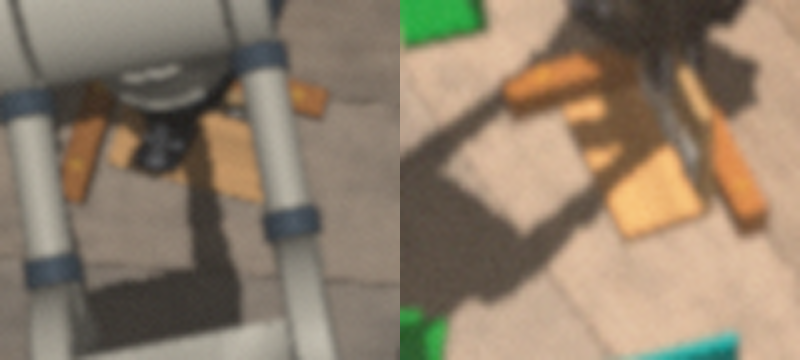

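The board followed the grip. The clip is untouched, and a gap is still visible at the side batten. Next I feel for the batten along stop y.

Emit:
play_rows(
  commands=[
    {"dp":[0.05,0.2,0],"rot":[0,0,0],"hand":-1},
    {"dp":[0.1,0.39,0],"rot":[0,0,0],"hand":-1},
    {"dp":[0.15,0.5,0],"rot":[0,0,0],"hand":-1},
    {"dp":[0.15,0.5,0],"rot":[0,0,0],"hand":-1},
  ],
)

```text
clock: 3.97
tcp_pos: [575.1, 144.4, 64.8]
tcp_rot: [0.001, 0.797, 0.604, 0.0]
wrist_force: [-1.7, -3.1, 6.1]
opening: 0.091
```

Emit:
play_rows(
  commands=[
    {"dp":[0.05,0.2,0],"rot":[0,0,0],"hand":-1},
    {"dp":[0.1,0.4,0],"rot":[0,0,0],"hand":-1},
    {"dp":[0.1,0.4,0],"rot":[0,0,0],"hand":-1},
  ],
)

```text
clock: 4.22
tcp_pos: [575.6, 145.8, 65.3]
tcp_rot: [0.003, 0.797, 0.603, -0.002]
wrist_force: [-5.4, -12.3, 10.8]
opening: 0.081
```

Emit:
play_rows(
  commands=[
    {"dp":[0.07,-0.25,0],"rot":[0,0,0],"hand":-1},
    {"dp":[0.22,-0.3,0],"rot":[0,0,0],"hand":-1},
    {"dp":[0.37,-0.34,0],"rot":[0,0,0],"hand":-1},
    {"dp":[0.46,-0.36,0],"rot":[0,0,0],"hand":-1},
    {"dp":[0.46,-0.36,0],"rot":[0,0,0],"hand":-1},
  ],
)

```text
clock: 4.63
tcp_pos: [578.5, 144.5, 64.9]
tcp_rot: [-0.0, 0.797, 0.604, -0.002]
wrist_force: [-10.9, -5.8, 11.0]
opening: 0.091
```

Both battens have been felt, with the card centre at x_s about -4 mm. Now I release, rise and check.

Emit:
play_rows(
  commands=[
    {"dp":[0,0,0],"rot":[0,0,0],"hand":-0.4},
    {"dp":[0,0,0],"rot":[0,0,0],"hand":0},
    {"dp":[0,0,0],"rot":[0,0,0],"hand":0},
    {"dp":[0,0,0],"rot":[0,0,0],"hand":0},
    {"dp":[0,0,3],"rot":[0,0,0],"hand":0},
    {"dp":[0,0,7],"rot":[0,0,0],"hand":0},
    {"dp":[0,-3,11],"rot":[0,0,0],"hand":-1},
    {"dp":[0,-6,15],"rot":[0,0,0],"hand":-1},
    {"dp":[0,-6,15],"rot":[0,0,0],"hand":-1},
    {"dp":[0,-6,15],"rot":[0,0,0],"hand":-1},
  ],
)

```text
clock: 5.47
tcp_pos: [581.8, 83.9, 218.5]
tcp_rot: [0.002, 0.798, 0.603, 0.003]
wrist_force: [-0.3, 0.7, 0.8]
opening: 0.001
```

Run:
```python
from h import *
c=cam("wrist");im=imaging.snapshot("wrist");np.save("w2.npy",im)
p=proj(c,(560,150,40)).astype(int);print(p,telemetry.get_state()["tcp_pos"])
x0,y0=max(p[0]-110,0),max(p[1]-82,0)
print(x0,y0)
save("w2",cv2.resize(im[y0:y0+165,x0:x0+220],(800,600),interpolation=cv2.INTER_CUBIC))
```

```text
[213 115] [580.95354418  85.04977361 215.10391227]
103 33
```

View pics/w2.png

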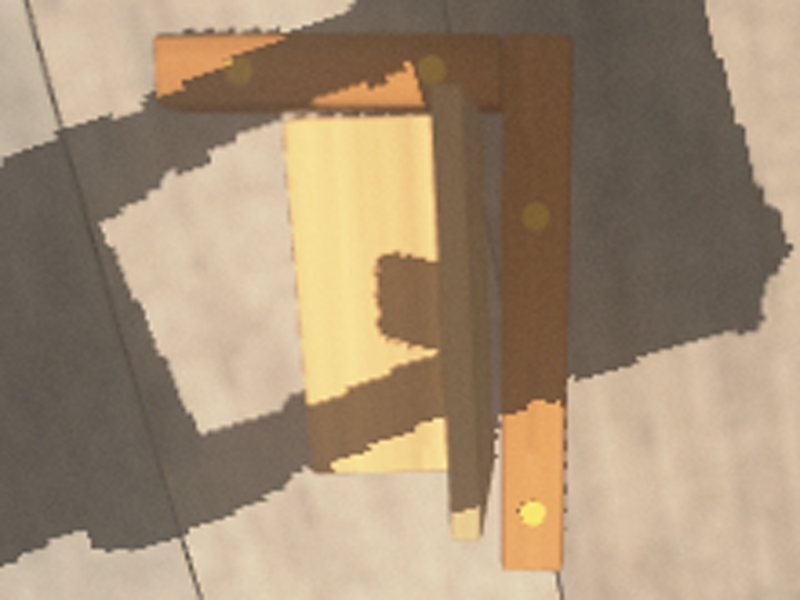

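The crop shows the board still a few degrees off square, with its +y end further from the rear batten and a gap at the side. I'll push it home with shut fingers.

Emit:
play_rows(
  commands=[
    {"dp":[-2,4,0],"rot":[0,0,0],"hand":-1},
    {"dp":[-3.7,7.8,0],"rot":[0,0,0],"hand":-1},
    {"dp":[-3.7,7.8,-4],"rot":[0,0,0],"hand":-1},
    {"dp":[-3.7,7.8,-8],"rot":[0,0,0],"hand":-1},
    {"dp":[-3.7,7.8,-12],"rot":[0,0,0],"hand":-1},
    {"dp":[-3.7,7.8,-16],"rot":[0,0,0],"hand":-1},
    {"dp":[-3.7,7.8,-18.5],"rot":[0,0,0],"hand":-1},
    {"dp":[-3.7,7.8,-18.5],"rot":[0,0,0],"hand":-1},
    {"dp":[-3.2,7.65,-18.5],"rot":[0,0,0],"hand":-1},
    {"dp":[-2.9,7.55,-18.5],"rot":[0,0,0],"hand":-1},
    {"dp":[-2.9,7.55,-18.5],"rot":[0,0,0],"hand":-1},
  ],
)

```text
clock: 6.43
tcp_pos: [551.5, 161.3, 28.2]
tcp_rot: [0.0, 0.797, 0.604, 0.0]
wrist_force: [-0.4, -0.6, 0.4]
opening: -0.002
```

Emit:
play_rows(
  commands=[
    {"dp":[0.2,-0.05,0],"rot":[0,0,0],"hand":-1},
    {"dp":[0.4,-0.11,0],"rot":[0,0,0],"hand":-1},
    {"dp":[0.6,-0.16,0],"rot":[0,0,0],"hand":-1},
    {"dp":[0.6,-0.16,0],"rot":[0,0,0],"hand":-1},
  ],
)

```text
clock: 6.77
tcp_pos: [557.7, 159.5, 28.7]
tcp_rot: [0.0, 0.797, 0.604, 0.0]
wrist_force: [0.0, 0.4, 0.9]
opening: -0.001
```

Emit:
play_rows(
  commands=[
    {"dp":[0.2,-0.05,0],"rot":[0,0,0],"hand":-1},
    {"dp":[0.4,-0.11,0],"rot":[0,0,0],"hand":-1},
    {"dp":[0.4,-0.11,0],"rot":[0,0,0],"hand":-1},
  ],
)

```text
clock: 7.02
tcp_pos: [561.4, 158.4, 28.4]
tcp_rot: [0.0, 0.797, 0.604, 0.0]
wrist_force: [-0.6, 1.1, 0.4]
opening: -0.003
```

Emit:
play_rows(
  commands=[
    {"dp":[0.15,-0.04,0],"rot":[0,0,0],"hand":-1},
    {"dp":[0.3,-0.08,0],"rot":[0,0,0],"hand":-1},
    {"dp":[0.4,-0.11,0],"rot":[0,0,0],"hand":-1},
    {"dp":[0.4,-0.11,0],"rot":[0,0,0],"hand":-1},
  ],
)

```text
clock: 7.35
tcp_pos: [565.2, 157.3, 28.2]
tcp_rot: [0.0, 0.797, 0.604, 0.0]
wrist_force: [-0.9, 0.4, -0.2]
opening: -0.0
```

Emit:
play_rows(
  commands=[
    {"dp":[0.1,-0.03,0],"rot":[0,0,0],"hand":-1},
    {"dp":[0.2,-0.05,0],"rot":[0,0,0],"hand":-1},
    {"dp":[0.2,-0.05,0],"rot":[0,0,0],"hand":-1},
  ],
)

```text
clock: 7.6
tcp_pos: [567.2, 156.9, 28.2]
tcp_rot: [0.0, 0.797, 0.604, 0.0]
wrist_force: [-1.1, 0.4, -0.3]
opening: 0.001
```

Emit:
play_rows(
  commands=[
    {"dp":[0.1,-0.03,0],"rot":[0,0,0],"hand":-1},
    {"dp":[0.2,-0.05,0],"rot":[0,0,0],"hand":-1},
    {"dp":[0.2,-0.05,0],"rot":[0,0,0],"hand":-1},
  ],
)

```text
clock: 7.85
tcp_pos: [569.2, 156.4, 28.3]
tcp_rot: [0.0, 0.797, 0.604, 0.0]
wrist_force: [-1.0, 0.0, 0.2]
opening: 0.003
```

Emit:
play_rows(
  commands=[
    {"dp":[0.1,-0.03,0],"rot":[0,0,0],"hand":-1},
    {"dp":[0.2,-0.05,0],"rot":[0,0,0],"hand":-1},
    {"dp":[0.2,-0.05,0],"rot":[0,0,0],"hand":-1},
  ],
)

```text
clock: 8.1
tcp_pos: [571.2, 155.8, 28.3]
tcp_rot: [0.0, 0.797, 0.604, 0.0]
wrist_force: [-0.7, 0.1, 0.4]
opening: -0.006
```

Emit:
play_rows(
  commands=[
    {"dp":[0.1,-0.03,0],"rot":[0,0,0],"hand":-1},
    {"dp":[0.2,-0.05,0],"rot":[0,0,0],"hand":-1},
    {"dp":[0.2,-0.05,0],"rot":[0,0,0],"hand":-1},
  ],
)

```text
clock: 8.35
tcp_pos: [573.1, 155.4, 28.3]
tcp_rot: [-0.0, 0.797, 0.604, -0.0]
wrist_force: [-0.7, 0.2, -0.2]
opening: 0.001
```

Run:
```python
from h import *
s=imaging.snapshot("scene");print(telemetry.get_state()["wrist_force"])
w=imaging.snapshot("wrist")
save("c3",np.hstack([cv2.resize(s[150:225,195:275],(400,375),interpolation=cv2.INTER_CUBIC),cv2.resize(w,(400,375))]))
```

```text
[-1.06479558 -0.21660105  0.89456207]
```

View pics/c3.png

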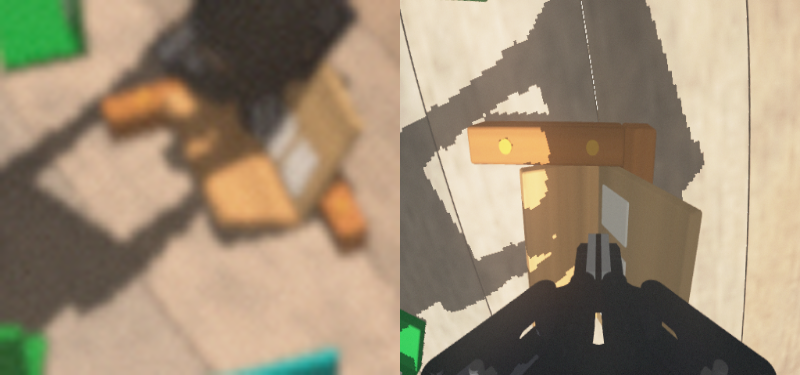

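The board is leaning back: the fingers flare upwards and pressed the card high up, above the batten. I'll back off gently at once.

Emit:
play_rows(
  commands=[
    {"dp":[-0.3,0.08,0],"rot":[0,0,0],"hand":-1},
    {"dp":[-0.6,0.16,0],"rot":[0,0,0],"hand":-1},
    {"dp":[-0.9,0.24,0],"rot":[0,0,0],"hand":-1},
    {"dp":[-1.2,0.32,0],"rot":[0,0,0],"hand":-1},
    {"dp":[-1.5,0.41,0],"rot":[0,0,0],"hand":-1},
    {"dp":[-1.8,0.49,0],"rot":[0,0,0],"hand":-1},
    {"dp":[-2.2,0.6,0],"rot":[0,0,0],"hand":-1},
    {"dp":[-3.0,0.8,0],"rot":[0,0,0],"hand":-1},
    {"dp":[-3.0,0.8,2],"rot":[0,0,0],"hand":-1},
  ],
)

```text
clock: 9.2
tcp_pos: [538.9, 163.2, 43.7]
tcp_rot: [-0.002, 0.797, 0.604, -0.004]
wrist_force: [-0.5, 0.4, -0.9]
opening: 0.0
```

Run:
```python
from h import *
s=imaging.snapshot("scene");print(telemetry.get_state()["tcp_pos"])
w=imaging.snapshot("wrist")
save("c4",np.hstack([cv2.resize(s[150:225,195:275],(400,375),interpolation=cv2.INTER_CUBIC),cv2.resize(w,(400,375))]))
```

```text
[542.44772124 163.84103769  50.81038316]
```

View pics/c4.png

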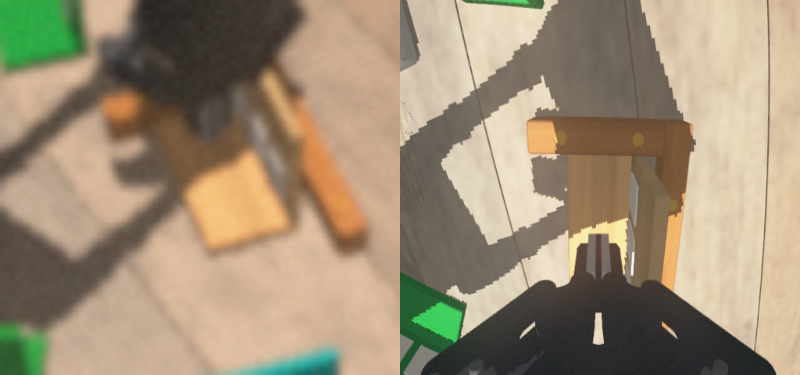

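The board is standing again and looks near flush. The remaining pushes go low, on the foot's front edge at about z = 5 mm.

Emit:
play_rows(
  commands=[
    {"dp":[-2.2,0.4,0],"rot":[0,0,0],"hand":-1},
    {"dp":[-4.4,0.7,0],"rot":[0,0,0],"hand":-1},
    {"dp":[-4.4,0.7,0],"rot":[0,0,0],"hand":-1},
    {"dp":[-4.4,0.7,-2],"rot":[0,0,0],"hand":-1},
    {"dp":[-4.4,0.7,-4],"rot":[0,0,0],"hand":-1},
    {"dp":[-4.4,0.7,-4.3],"rot":[0,0,0],"hand":-1},
    {"dp":[-4.1,0.62,-4.3],"rot":[0,0,0],"hand":-1},
    {"dp":[-3.9,0.57,-4.3],"rot":[0,0,0],"hand":-1},
    {"dp":[-3.7,0.51,-4.3],"rot":[0,0,0],"hand":-1},
    {"dp":[-3.7,0.51,-4.3],"rot":[0,0,0],"hand":-1},
  ],
)

```text
clock: 10.13
tcp_pos: [507.5, 168.5, 6.7]
tcp_rot: [0.001, 0.797, 0.604, 0.001]
wrist_force: [0.9, 0.2, 0.1]
opening: -0.002
```

Emit:
play_rows(
  commands=[
    {"dp":[0.1,-0.03,0],"rot":[0,0,0],"hand":-1},
    {"dp":[0.2,-0.05,0],"rot":[0,0,0],"hand":-1},
    {"dp":[0.3,-0.08,0],"rot":[0,0,0],"hand":-1},
    {"dp":[0.3,-0.08,0],"rot":[0,0,0],"hand":-1},
  ],
)

```text
clock: 10.47
tcp_pos: [509.4, 167.8, 5.9]
tcp_rot: [0.0, 0.797, 0.604, 0.0]
wrist_force: [-1.0, 0.6, 2.1]
opening: -0.001
```

Emit:
play_rows(
  commands=[
    {"dp":[0.1,-0.03,0],"rot":[0,0,0],"hand":-1},
    {"dp":[0.2,-0.05,0],"rot":[0,0,0],"hand":-1},
    {"dp":[0.3,-0.08,0],"rot":[0,0,0],"hand":-1},
    {"dp":[0.3,-0.08,0],"rot":[0,0,0],"hand":-1},
  ],
)

```text
clock: 10.8
tcp_pos: [512.0, 166.9, 5.4]
tcp_rot: [-0.0, 0.797, 0.604, -0.0]
wrist_force: [-3.2, 0.5, 4.9]
opening: 0.004
```

Emit:
play_rows(
  commands=[
    {"dp":[0.1,-0.03,0],"rot":[0,0,0],"hand":-1},
    {"dp":[0.2,-0.05,0],"rot":[0,0,0],"hand":-1},
    {"dp":[0.2,-0.05,0],"rot":[0,0,0],"hand":-1},
  ],
)

```text
clock: 11.05
tcp_pos: [514.1, 166.3, 5.3]
tcp_rot: [0.0, 0.797, 0.604, -0.0]
wrist_force: [-3.9, -0.1, 4.9]
opening: -0.001
```

Emit:
play_rows(
  commands=[
    {"dp":[0.1,-0.03,0],"rot":[0,0,0],"hand":-1},
    {"dp":[0.2,-0.05,0],"rot":[0,0,0],"hand":-1},
    {"dp":[0.2,-0.05,0],"rot":[0,0,0],"hand":-1},
  ],
)

```text
clock: 11.3
tcp_pos: [516.0, 165.8, 5.4]
tcp_rot: [-0.0, 0.797, 0.604, -0.0]
wrist_force: [-4.5, 0.0, 5.2]
opening: 0.001
```

Run:
```python
from h import *
s=imaging.snapshot("scene");st=telemetry.get_state();print(st["tcp_pos"],st["wrist_force"])
w=imaging.snapshot("wrist")
save("c5",np.hstack([cv2.resize(s[150:225,195:275],(400,375),interpolation=cv2.INTER_CUBIC),cv2.resize(w[80:330,170:436],(400,375))]))
```

```text
[515.97584293 165.8040345    5.3573976 ] [-4.66339347 -0.20912215  5.15015943]
```

View pics/c5.png

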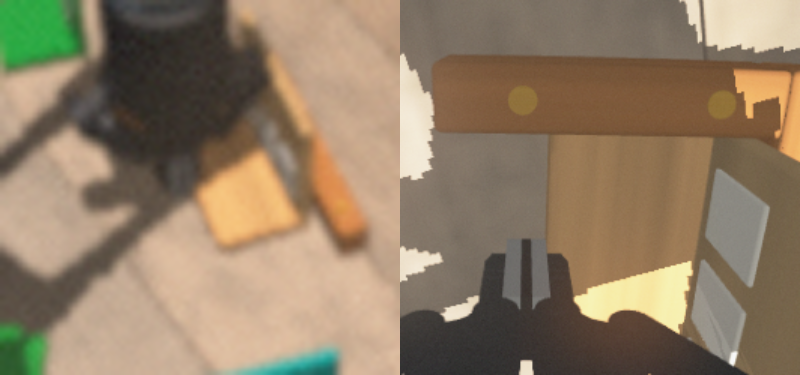

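Emit:
play_rows(
  commands=[
    {"dp":[0.1,-0.03,0],"rot":[0,0,0],"hand":-1},
    {"dp":[0.2,-0.05,0],"rot":[0,0,0],"hand":-1},
    {"dp":[0.2,-0.05,0],"rot":[0,0,0],"hand":-1},
  ],
)

```text
clock: 11.65
tcp_pos: [517.9, 165.2, 5.3]
tcp_rot: [-0.0, 0.797, 0.604, -0.0]
wrist_force: [-5.0, -0.8, 5.3]
opening: -0.003
```

Emit:
play_rows(
  commands=[
    {"dp":[0.1,-0.03,0],"rot":[0,0,0],"hand":-1},
    {"dp":[0.1,-0.03,0],"rot":[0,0,0],"hand":-1},
  ],
)

```text
clock: 11.82
tcp_pos: [518.9, 164.9, 5.3]
tcp_rot: [-0.0, 0.797, 0.604, -0.0]
wrist_force: [-4.3, 0.2, 5.8]
opening: -0.003
```

Emit:
play_rows(
  commands=[
    {"dp":[0.1,-0.03,0],"rot":[0,0,0],"hand":-1},
    {"dp":[0.2,-0.05,0],"rot":[0,0,0],"hand":-1},
    {"dp":[0.2,-0.05,0],"rot":[0,0,0],"hand":-1},
  ],
)

```text
clock: 12.07
tcp_pos: [520.8, 164.4, 5.4]
tcp_rot: [-0.0, 0.797, 0.604, -0.0]
wrist_force: [-5.7, -0.5, 6.3]
opening: -0.002
```

Emit:
play_rows(
  commands=[
    {"dp":[0.1,-0.03,0],"rot":[0,0,0],"hand":-1},
    {"dp":[0.2,-0.05,0],"rot":[0,0,0],"hand":-1},
    {"dp":[0.2,-0.05,0],"rot":[0,0,0],"hand":-1},
  ],
)

```text
clock: 12.32
tcp_pos: [521.6, 164.2, 5.5]
tcp_rot: [-0.001, 0.797, 0.604, -0.001]
wrist_force: [-13.0, 0.4, 10.1]
opening: -0.001
```

Rear batten contact is firm at 13 N. Next is the push on the foot's -y end, towards the side batten.

Emit:
play_rows(
  commands=[
    {"dp":[-1,0.3,0],"rot":[0,0,0],"hand":-1},
    {"dp":[-2.5,0.5,3],"rot":[0,0,0],"hand":-1},
    {"dp":[-2.5,-1,6],"rot":[0,0,0],"hand":-1},
    {"dp":[-2.5,-5,7],"rot":[0,0,0],"hand":-1},
    {"dp":[-1,-8.8,7],"rot":[0,0,0],"hand":-1},
    {"dp":[0.9,-9.3,7],"rot":[0,0,0],"hand":-1},
    {"dp":[0.9,-9.3,4],"rot":[0,0,0],"hand":-1},
    {"dp":[0.9,-9.3,0],"rot":[0,0,0],"hand":-1},
    {"dp":[0.9,-9.3,0],"rot":[0,0,0],"hand":-1},
    {"dp":[1.1,-8.6,0],"rot":[0,0,0],"hand":-1},
    {"dp":[1.2,-8.2,0],"rot":[0,0,0],"hand":-1},
    {"dp":[1.2,-8.2,0],"rot":[0,0,0],"hand":-1},
  ],
)

```text
clock: 13.32
tcp_pos: [535.1, 83.0, 5.3]
tcp_rot: [0.0, 0.797, 0.605, 0.0]
wrist_force: [0.1, 0.1, -0.6]
opening: -0.003
```

Emit:
play_rows(
  commands=[
    {"dp":[0.03,0.1,0],"rot":[0,0,0],"hand":-1},
    {"dp":[0.05,0.2,0],"rot":[0,0,0],"hand":-1},
    {"dp":[0.05,0.2,0],"rot":[0,0,0],"hand":-1},
  ],
)

```text
clock: 13.57
tcp_pos: [535.7, 84.3, 5.6]
tcp_rot: [0.0, 0.797, 0.604, 0.0]
wrist_force: [-0.8, -0.6, -0.4]
opening: 0.002
```

Emit:
play_rows(
  commands=[
    {"dp":[0.03,0.1,0],"rot":[0,0,0],"hand":-1},
    {"dp":[0.05,0.2,0],"rot":[0,0,0],"hand":-1},
    {"dp":[0.05,0.2,0],"rot":[0,0,0],"hand":-1},
  ],
)

```text
clock: 13.82
tcp_pos: [535.9, 84.6, 5.5]
tcp_rot: [0.001, 0.797, 0.604, -0.001]
wrist_force: [-2.9, -6.2, 0.4]
opening: 0.0
```

Emit:
play_rows(
  commands=[
    {"dp":[0.03,0.1,0],"rot":[0,0,0],"hand":-1},
    {"dp":[0.05,0.2,0],"rot":[0,0,0],"hand":-1},
    {"dp":[0.05,0.2,0],"rot":[0,0,0],"hand":-1},
  ],
)

```text
clock: 14.07
tcp_pos: [536.3, 84.6, 5.7]
tcp_rot: [0.002, 0.798, 0.603, -0.002]
wrist_force: [-4.6, -14.3, 4.2]
opening: -0.002
```

Emit:
play_rows(
  commands=[
    {"dp":[-0.3,-1.2,0],"rot":[0,0,0],"hand":-1},
    {"dp":[-0.8,-3,3],"rot":[0,0,0],"hand":-1},
    {"dp":[-0.8,-3,7],"rot":[0,0,0],"hand":0},
    {"dp":[0,-2,11],"rot":[0,0,0],"hand":1},
    {"dp":[1,0,15],"rot":[0,0,0],"hand":1},
    {"dp":[1,0,19],"rot":[0,0,0],"hand":1},
    {"dp":[1,0,21],"rot":[0,0,0],"hand":1},
    {"dp":[1,0,21],"rot":[0,0,0],"hand":1},
    {"dp":[1,0,21],"rot":[0,0,0],"hand":1},
  ],
)

```text
clock: 14.82
tcp_pos: [547.3, 88.2, 217.3]
tcp_rot: [0.001, 0.797, 0.604, 0.002]
wrist_force: [-0.8, 0.3, 0.3]
opening: 0.979
```

Run:
```python
from h import *
c=cam("wrist");im=imaging.snapshot("wrist");np.save("w3.npy",im)
p=proj(c,(560,150,40)).astype(int);print(p,telemetry.get_state()["tcp_pos"])
x0,y0=max(p[0]-110,0),max(p[1]-82,0)
print(x0,y0)
save("w3",cv2.resize(im[y0:y0+165,x0:x0+220],(800,600),interpolation=cv2.INTER_CUBIC))
```

```text
[248 110] [546.52277467  87.99803466 215.02136724]
138 28
```

View pics/w3.png

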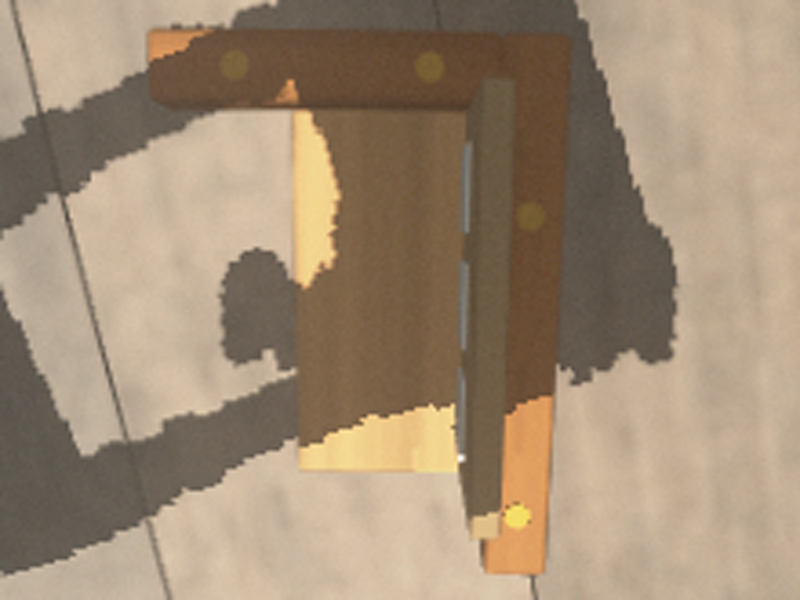

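Run:
```python
from h import *
c=cam("wrist")
k=220/800
P=lambda u,v,z:onz(c,138+u*k-.36,28+v*k-.36,z)
ang=lambda a,b:np.degrees(np.arctan2(*(b-a)[[1,0]])).round(2)
L=lambda n,a,b:print(n,a.round(1),b.round(1),ang(b,a),np.linalg.norm(a-b).round(1))
L("batten outer",P(572,36,25),P(545,572,25))
L("side outer top",P(148,30,25),P(572,36,25))
L("card rear top",P(517,80,90),P(500,538,90));L("card front top",P(484,80,90),P(470,540,90))
L("foot front",P(293,110,10),P(300,470,10)); L("foot right",P(300,470,10),P(457,472,10))
o=P(572,36,25);o2=P(545,572,25);y=(o-o2)/np.linalg.norm(o-o2);x=np.array([y[1],-y[0],0])
corner=o-20*x-20*y;print("corner",corner,ang(o2,o)-90)
for n,q in [("cardtop R",P(517,80,90)),("R2",P(500,538,90)),("F",P(484,80,90)),("F2",P(470,540,90)),("foot front",P(297,300,10)),("foot right",P(380,471,10))]:
    print(n,((q-corner)@x).round(1),((q-corner)@y).round(1))
# rack masks: clip from rough
```

```text
batten outer [623.5 205.9  25. ] [579.   56.4  25. ] 73.42 156.0
side outer top [510.8 239.6  25. ] [623.5 205.9  25. ] 163.33 117.6
card rear top [598.7 192.9  90. ] [568.3  90.2  90. ] 73.47 107.0
card front top [591.6 194.8  90. ] [560.9  91.8  90. ] 73.4 107.5
foot front [542.1 209.8  10. ] [511.7 106.1  10. ] 73.68 108.1
foot right [511.7 106.1  10. ] [560.1  91.8  10. ] 163.56 50.5
corner [598.64131968 192.44783138  25.        ] -16.58
cardtop R -0.0 0.4
R2 0.1 -106.6
F -7.4 0.3
F2 -7.5 -107.3
foot front -58.7 -54.3
foot right -32.9 -107.5
```

Numeric check: the card's rear face is at x_s = 0.0 and 0.1 mm and its end at y_s ≈ 0. Yaw agrees within 0.3° and the card is upright, so the board is flush. Now over to the clip.

Emit:
play_rows(
  commands=[
    {"dp":[-1,-9,0],"rot":[0,0,5],"hand":1},
    {"dp":[-1,-9,0],"rot":[0,0,5],"hand":1},
    {"dp":[-2,-18,0],"rot":[0,0,10],"hand":1},
    {"dp":[-2,-18,0],"rot":[0,0,10],"hand":1},
    {"dp":[-3,-27,0],"rot":[0,0,14.5],"hand":1},
    {"dp":[-3,-27,0],"rot":[0,0,14.5],"hand":1},
    {"dp":[-4.35,-35,0],"rot":[0,0,14.5],"hand":1},
    {"dp":[-4.35,-35,0],"rot":[0,0,14.5],"hand":1},
    {"dp":[-4.35,-35,0],"rot":[0,0,14.5],"hand":1},
    {"dp":[-4.35,-35,0],"rot":[0,0,14.5],"hand":1},
  ],
)

```text
clock: 15.7
tcp_pos: [500.7, -265.8, 211.8]
tcp_rot: [-0.002, 0.716, 0.698, -0.001]
wrist_force: [0.4, 0.2, -0.0]
opening: 1.003
```

Run:
```python
from h import *
c=cam("wrist");im=imaging.snapshot("wrist");np.save("w4.npy",im)
p=proj(c,(503,-265,90)).astype(int);print(p,telemetry.get_state()["tcp_pos"])
x0,y0=max(p[0]-110,0),max(p[1]-82,0)
print(x0,y0)
for X in [(503,-262,70),(503,-232,70),(503,-322,70)]: print(X,((proj(c,X)-[x0,y0])*800/220).round())
save("w4",cv2.resize(im[y0:y0+165,x0:x0+220],(800,600),interpolation=cv2.INTER_CUBIC))
```

```text
[256 184] [ 501.44387912 -263.56864054  212.14072658]
146 102
(503, -262, 70) [400. 265.]
(503, -232, 70) [397. 154.]
(503, -322, 70) [405. 468.]
```

View pics/w4.png

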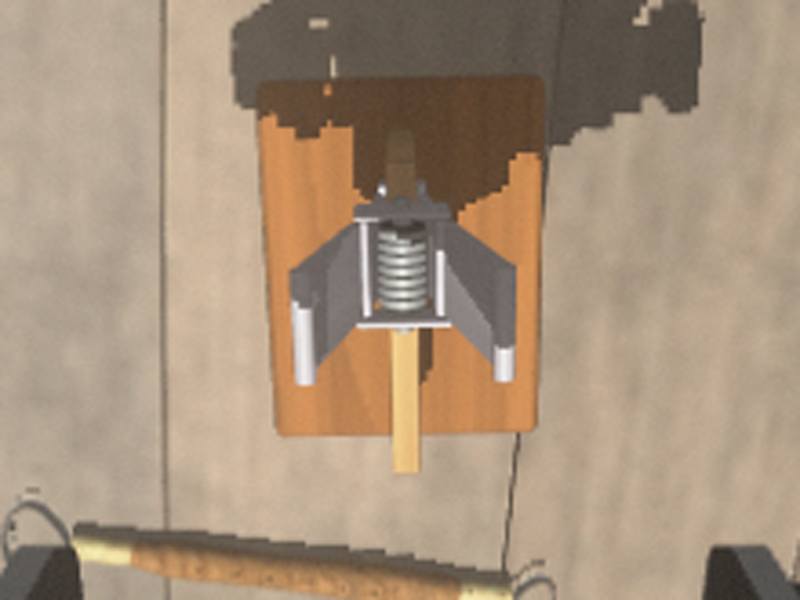

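The view shows the clip's coil at (403,268) and the handle ends at (305,265–385) and (505,265–380). The rail's far end is at (406,472). Next I compute the grip point.

Run:
```python
from h import *
c=cam("wrist");k=220/800
P=lambda u,v,z:onz(c,146+u*k-.36,102+v*k-.36,z).round(1)
for n,p in dict(coil=(403,268,74),coilfar=(403,222,74),coilnear=(403,312,74),L0=(304,270,123),L1=(304,385,123),R0=(505,266,123),R1=(505,381,123),rail0=(400,130,70),rail1=(406,472,70)).items(): print(n,P(*p))
s=telemetry.get_state();print(s["tcp_pos"],s["tcp_rot"])
```

```text
coil [ 504.2 -258.9   74. ]
coilfar [ 504.5 -246.5   74. ]
coilnear [ 504.  -271.2   74. ]
L0 [ 482.6 -245.1  123. ]
L1 [ 481.2 -272.1  123. ]
R0 [ 526.5 -245.2  123. ]
R1 [ 526.7 -272.1  123. ]
rail0 [ 504.2 -223.1   70. ]
rail1 [ 503.8 -320.6   70. ]
[ 501.44387912 -263.56864054  212.14072658] [-2.39198622e-03  7.15595506e-01  6.98510564e-01 -5.85380865e-04]
```

Emit:
play_rows(
  commands=[
    {"dp":[0.25,0.4,-4],"rot":[0,0,0],"hand":1},
    {"dp":[0.25,0.4,-8],"rot":[0,0,0],"hand":1},
    {"dp":[0.25,0.4,-11],"rot":[0,0,0],"hand":1},
    {"dp":[0.25,0.4,-13.1],"rot":[0,0,0],"hand":1},
    {"dp":[0.25,0.4,-13.1],"rot":[0,0,0],"hand":1},
    {"dp":[0.25,0.4,-13.1],"rot":[0,0,0],"hand":0},
    {"dp":[0.25,0.4,-13.1],"rot":[0,0,0],"hand":-0.3},
    {"dp":[0.25,0.4,-13.1],"rot":[0,0,0],"hand":-1},
    {"dp":[0.25,0.4,-13.1],"rot":[0,0,0],"hand":-1},
    {"dp":[0.25,0.4,-13.1],"rot":[0,0,0],"hand":-1},
    {"dp":[0.25,0.4,-13.1],"rot":[0,0,0],"hand":-1},
    {"dp":[0.25,0.4,-13.1],"rot":[0,0,0],"hand":-1},
    {"dp":[0.25,0.4,-13.1],"rot":[0,0,0],"hand":-1},
    {"dp":[0.25,0.4,-13.1],"rot":[0,0,0],"hand":-1},
  ],
  grip_force=25,
)

```text
clock: 16.92
tcp_pos: [507.3, -259.1, 88.5]
tcp_rot: [0.003, 0.714, 0.7, 0.001]
wrist_force: [-0.6, -0.4, 7.9]
opening: 0.268
```

Emit:
play_rows(
  commands=[
    {"dp":[0,0,0],"rot":[0,0,0],"hand":-1},
    {"dp":[0,0,0],"rot":[0,0,0],"hand":-1},
  ],
)

```text
clock: 17.08
tcp_pos: [507.3, -259.1, 88.4]
tcp_rot: [0.003, 0.714, 0.7, 0.001]
wrist_force: [0.4, -0.7, 7.9]
opening: 0.27
```

Run:
```python
from h import *
s=telemetry.get_state();print(s["tcp_pos"],s["wrist_force"],s["qvel"].round(3),s["opening"])
```

```text
[ 507.29450521 -259.05662077   88.4134079 ] [ 0.37917398 -0.72524068  7.91966202] [ 0.    -0.001 -0.    -0.001  0.001 -0.   ] 0.26967463806980085
```

The opening of 22.9 mm matches the clip's firm stop, so it is fully squeezed. I lift.

Emit:
play_rows(
  commands=[
    {"dp":[0,0,0.5],"rot":[0,0,0],"hand":-1},
    {"dp":[0,0,1.5],"rot":[0,0,0],"hand":-1},
    {"dp":[0,0,3],"rot":[0,0,0],"hand":-1},
    {"dp":[0,0,5],"rot":[0,0,0],"hand":-1},
    {"dp":[0,0,7],"rot":[0,0,0],"hand":-1},
    {"dp":[0,0,9],"rot":[0,0,0],"hand":-1},
    {"dp":[0,0,11],"rot":[0,0,0],"hand":-1},
    {"dp":[0,0,11],"rot":[0,0,0],"hand":-1},
    {"dp":[0,0,11],"rot":[0,0,0],"hand":-1},
  ],
)

```text
clock: 17.83
tcp_pos: [506.2, -258.2, 196.4]
tcp_rot: [0.002, 0.714, 0.7, 0.0]
wrist_force: [0.1, -0.6, -0.9]
opening: 0.272
```

Emit:
play_rows(
  commands=[
    {"dp":[0,2,0],"rot":[0,0,0],"hand":-1},
    {"dp":[0.5,5,0],"rot":[0,0,-2],"hand":-1},
    {"dp":[1.2,8,0],"rot":[0,0,-4],"hand":-1},
    {"dp":[2,11,0],"rot":[0,0,-6],"hand":-1},
    {"dp":[2.8,14,0],"rot":[0,0,-8],"hand":-1},
    {"dp":[3.5,17,0],"rot":[0,0,-10],"hand":-1},
    {"dp":[4,20,0],"rot":[0,0,-12],"hand":-1},
    {"dp":[4.6,23,0],"rot":[0,0,-14],"hand":-1},
    {"dp":[5.2,26,0],"rot":[0,0,-15],"hand":-1},
    {"dp":[5.8,29,0],"rot":[0,0,-15],"hand":-1},
    {"dp":[6.4,32,0],"rot":[0,0,-15],"hand":-1},
    {"dp":[7,35,0],"rot":[0,0,-15],"hand":-1},
    {"dp":[7.3,38,0],"rot":[0,0,-15],"hand":-1},
    {"dp":[7.3,39.6,0],"rot":[0,0,-15],"hand":-1},
    {"dp":[7.3,40.1,0],"rot":[0,0,-15],"hand":-1},
    {"dp":[7.3,40.1,0],"rot":[0,0,-15],"hand":-1},
    {"dp":[7.3,40.1,0],"rot":[0,0,-15],"hand":-1},
  ],
)

```text
clock: 19.25
tcp_pos: [578.2, 142.4, 193.3]
tcp_rot: [-0.0, 0.799, 0.601, -0.001]
wrist_force: [-0.4, -0.5, 0.5]
opening: 0.268
```

Run:
```python
from h import *
st=telemetry.get_state();print(st["tcp_pos"],st["tcp_rot"],st["opening"])
c=cam("wrist");w=imaging.snapshot("wrist");s=imaging.snapshot("scene")
np.save("w5.npy",w);np.save("s5.npy",s)
sc=cam("scene")
for n,X in dict(top=(579.5,142.6,90),e1=(595,195,90),e2=(564,90,90),pin=(579.5,142.6,178)).items(): print(n,proj(c,X).round(),proj(sc,X).round())
save("c6",np.hstack([cv2.resize(s[120:220,190:290],(400,400),interpolation=cv2.INTER_CUBIC),cv2.resize(w[100:300,153:353],(400,400),interpolation=cv2.INTER_CUBIC)]))
```

```text
[578.20312976 142.37524991 193.2997878 ] [-8.27435557e-05  7.99473091e-01  6.00701205e-01 -9.12498187e-04] 0.26820011088607515
top [254. 191.] [250. 163.]
e1 [255. 126.] [244. 152.]
e2 [254. 247.] [257. 176.]
pin [255. 240.] [250. 142.]
```

View pics/c6.png

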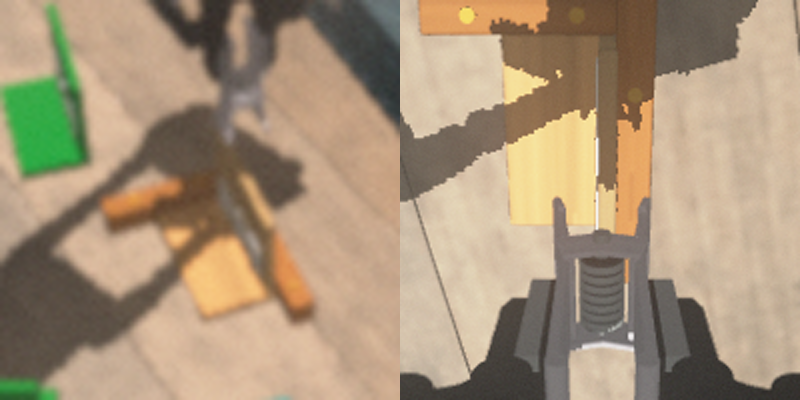

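The view (last allowed) shows the clip straddling the card line, with tips at (559,200) and (644,200). The card's mid-line at 607 is about 2 mm to +x of the clip's centre. Next I check the tip height numerically.

Run:
```python
from h import *
c=cam("wrist");a=np.radians(-16.3);x=np.array([np.cos(a),np.sin(a),0]);y=np.array([-np.sin(a),np.cos(a),0])
T=telemetry.get_state()["tcp_pos"]
cr=lambda p:(2*(p-[153,100])+[400,0]).round()
for pz in (168,175,182):
  for dy in (0,-5):
    P=np.array([T[0],T[1],pz])+dy*y
    print(pz,dy,"pin",cr(proj(c,P)),"tips far edge inner",cr(proj(c,P-[0,0,40]-14*x+13*y)),cr(proj(c,P-[0,0,40]+14*x+13*y)), "handle top far outer",cr(proj(c,P+[0,0,53]-12*x+13*y)))
```

```text
168 0 pin [600. 264.] tips far edge inner [561. 182.] [638. 182.] handle top far outer [544. 320.]
168 -5 pin [600. 279.] tips far edge inner [562. 195.] [638. 195.] handle top far outer [545. 340.]
175 0 pin [600. 275.] tips far edge inner [560. 189.] [640. 189.] handle top far outer [542. 338.]
175 -5 pin [600. 290.] tips far edge inner [560. 202.] [639. 202.] handle top far outer [542. 358.]
182 0 pin [600. 286.] tips far edge inner [559. 196.] [641. 196.] handle top far outer [538. 358.]
182 -5 pin [600. 302.] tips far edge inner [559. 209.] [641. 209.] handle top far outer [539. 379.]
```

Emit:
play_rows(
  commands=[
    {"dp":[0.25,0.13,0],"rot":[0,0,0],"hand":-1},
    {"dp":[0.25,0.13,-1.5],"rot":[0,0,0],"hand":-1},
    {"dp":[0.25,0.13,-3],"rot":[0,0,0],"hand":-1},
    {"dp":[0.25,0.13,-4],"rot":[0,0,0],"hand":-1},
    {"dp":[0.25,0.13,-5],"rot":[0,0,0],"hand":-1},
    {"dp":[0.25,0.13,-5.8],"rot":[0,0,0],"hand":-1},
    {"dp":[0.25,0.13,-6.4],"rot":[0,0,0],"hand":-1},
    {"dp":[0.25,0.13,-6.4],"rot":[0,0,0],"hand":-1},
    {"dp":[0.25,0.13,-6.4],"rot":[0,0,0],"hand":-1},
    {"dp":[0.25,0.13,-6.4],"rot":[0,0,0],"hand":-1},
  ],
)

```text
clock: 20.18
tcp_pos: [581.4, 144.5, 131.1]
tcp_rot: [0.0, 0.799, 0.601, 0.001]
wrist_force: [-0.9, -0.4, 0.2]
opening: 0.271
```

Run:
```python
from h import *
st=telemetry.get_state();print(st["tcp_pos"],st["wrist_force"],st["opening"])
c=cam("wrist");w=imaging.snapshot("wrist");save("w6",w);s=imaging.snapshot("scene");save("s6",s)
# column profile across the jaws at the clip and card, rows of interest
g=cv2.cvtColor(w,cv2.COLOR_RGB2HSV)
for v in range(150,260,10): print(v,"".join("#" if (g[v,u,1]<45) else "." for u in range(205,305)))
a=np.radians(-16.3);x=np.array([np.cos(a),np.sin(a),0]);y=np.array([-np.sin(a),np.cos(a),0])
for yy in (0,-14,-50,-100):
  P=np.array([598.64,192.45,90])+yy*y; print(yy,"card top rear/front px",proj(c,P).round(1),proj(c,P-8*x).round(1))
```

```text
[581.36491958 144.49574554 131.12332661] [-0.89563799 -0.41821003  0.19649615] 0.27148567794802814
150 ....................................................................................................
160 ....................................................................................................
170 ....................................................................................................
180 ....................................................................................................
190 ....................................................................................................
200 .........................###..........................................###...........................
210 ............................#.#...........#.........................#####...........................
220 ..........................##..#.#########################################...........................
230 ..........................#########............................#########............................
240 .....................##...##########..######################..##########..##########................
250 ............#########....###########..######################..############..###########.###.##......
0 card top rear/front px [258.1 145.6] [244.9 145.6]
-14 card top rear/front px [257.9 167.9] [245.1 167.9]
-50 card top rear/front px [257.5 220.8] [245.4 220.7]
-100 card top rear/front px [257. 284.] [245.9 284. ]
```

Emit:
play_rows(
  commands=[
    {"dp":[0,0,-0.4],"rot":[0,0,0],"hand":-1},
    {"dp":[0,0,-0.4],"rot":[0,0,0],"hand":-1},
    {"dp":[0,0,-0.4],"rot":[0,0,0],"hand":-1},
    {"dp":[0,0,-0.4],"rot":[0,0,0],"hand":-1},
  ],
)

```text
clock: 20.62
tcp_pos: [581.0, 144.4, 126.2]
tcp_rot: [-0.0, 0.799, 0.601, -0.0]
wrist_force: [-0.3, -0.4, -1.4]
opening: 0.27
```

Run:
```python
from h import *
st=telemetry.get_state();print(st["tcp_pos"],st["wrist_force"],st["opening"])
c=cam("wrist");w=imaging.snapshot("wrist");save("w7",w)
a=np.radians(-16.3);y=np.array([-np.sin(a),np.cos(a),0]);x=np.array([np.cos(a),np.sin(a),0])
for yy in (-8,-20):
  P=np.array([598.64,192.45,90])+yy*y;p=proj(c,P);v=int(p[1]);print(v,p.round(1),proj(c,P-8*x).round(1))
  print([tuple(int(q) for q in w[v,u]) for u in range(234,272,2)])
g=cv2.cvtColor(w,cv2.COLOR_RGB2GRAY)
# card end/batten edges via Hough-ish line segments
ls=cv2.createLineSegmentDetector().detect(g[100:205])[0][:,0]
for l in ls:
  if abs(l[0]-l[2])<6 and abs(l[1]-l[3])>20 and 180<l[0]<300: print((l+[0,100,0,100]).round(1))
```

```text
[580.97916259 144.40414005 126.21676782] [-0.28709805 -0.43846477 -1.4021671 ] 0.2699043732505008
159 [258.8 159.9] [245.4 159.9]
[(125, 95, 68), (133, 102, 73), (135, 106, 76), (141, 110, 77), (136, 106, 75), (136, 105, 72), (129, 104, 79), (115, 97, 73), (118, 97, 73), (120, 99, 75), (118, 99, 73), (116, 95, 69), (120, 101, 75), (108, 87, 62), (110, 78, 51), (111, 80, 55), (110, 79, 53), (112, 81, 54), (114, 85, 59)]
179 [258.6 179.1] [245.6 179. ]
[(131, 101, 72), (137, 106, 75), (135, 105, 72), (142, 108, 77), (138, 109, 76), (140, 107, 77), (143, 109, 79), (121, 97, 71), (121, 98, 70), (125, 101, 75), (124, 100, 76), (122, 100, 74), (124, 101, 76), (111, 90, 65), (118, 86, 59), (116, 83, 57), (118, 85, 58), (117, 86, 60), (115, 86, 58)]
[283.1 164.4 282.6 203.1]
[189.9 156.8 187.8 129.3]
[247.8 176.9 247.8 130.6]
[259.2 190.6 260.1 144.4]
```

The card's edges are at columns 247.8 and 259.5, so its centre is at 253.6. The clip's jaws are centred on about 252.5, so the clip is centred within about 1 mm. The wrist force is near zero and the opening is unchanged. I hand in.

```bash
python3 -c "
from plant import order;print(order.sign_off())"
```

```text
the job is handed in; nothing more can be done
None
```

I slid the board into the corner stop, took the clip off its rack and handed in with it held open around the middle of the board's top edge. No verdict was reported. The robot clock stood at about 20.6 s of the 61 s.

**The slip on the way:** the first push on the card tipped the board back by roughly 0.4–0.45 rad, near the 0.5 limit. I saw it in a picture, backed off, and the board stood up again. I then pushed low on the foot's front and end instead, feeling 13–14 N at each batten.

**Last checks:**
- **Board (measured before fetching the clip):** the card's rear face was 0.0–0.1 mm from the rear batten, with its end about 0.4 mm from the side batten line. It was square within 0.3°. In the last picture the card was within about 1 mm of where that predicts.
- **Clip:** the gripper opening stayed steady at about 23 mm against the firm stop at 24 mm, so it is fully open. It was centred on the card within about 1 mm, and the wrist force was near zero (1.4 N at most, about the sensor's drift).
- **Jaw tips:** they should be about 15–20 mm below the top edge. Two estimates of the pin's height differed by about 5 mm: one from where it sat on the rack, one from the camera. I lowered the clip so that both give more than 10 mm.
- **Lengths:** those seen by the wrist camera came out about 3% short.
- **Bystanders:** I never went near the cup, jar or mould, but I did not measure them again at the end.

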